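# Pin the bracket in the jig and hold it against the sprung stop

### The job

Take the red-headed locating pin from the wooden rack and put it all the way down through the slot of the aluminium bracket into the hole in the blue jig, and let go of it. Then push the bracket, flat on the jig and square, against the red sprung stop until the stop is pushed about half-way in (the green part of its rod has just gone into the housing), and finish holding it there with that steady push while I tighten the clamps. Never push the stop to the end of its travel, and leave the blue and yellow pins in the rack.

Things in the scene. Friction and masses are not known exactly. Their poses are not given: they have to be found in the camera images.
- jig: Fixed blue jig plate 330 x 160 x 30 mm on the bench; origin at the centre of its underside, top at z = 30 mm. The bracket is pushed along jig +x to the sprung stop. Grey stop housing (56 x 90 mm, 42 mm above the plate) at x = 102 to 158 mm; two clamp blocks (34 x 24 mm, 26 mm tall with screws) at x = -30, y = +-64 mm
- bushing_mouth (a point): Centre of the mouth of the round hole in the jig's top face, at jig (0, 0, 30 mm), seen through the bracket's slot, with a thin brass ring round it. Hole 12 mm in diameter with a chamfered mouth, 25 mm deep, closed below. Axes as the jig's
- stop_face (a point): Red pad of the sprung stop, 60 mm wide (y), 28 mm tall, 1 mm above the jig's top. Origin at the foot of its front face, in the middle, level with the jig's top, at jig (50, 0, 30) mm when free; the face looks to jig -x, axes as the jig's. The rod behind it shows 20 mm steel, then 20 mm green next to the housing
- stop (a joint): How far the sprung stop is pushed in, along jig +x: 0 free, 0.040 m at the end of its travel. Plain spring of 500 N/m without preload: 0.020 m is half-way and takes 10 N. It pushes back when released
- bracket: Loose aluminium bracket, 0.3 kg, on the jig: 170 (x) x 70 mm, floor 6 mm thick. Origin under its centre; +x to the stop, within a few degrees of jig +x. Upright flange 8 mm thick, 70 wide, 60 tall at x = -85 to -77 mm; toe 8 mm thick, 20 tall at x = 77 to 85 mm meets the stop pad, 8 to 26 mm away at the start. Slot 20 mm wide along x, from x = -12 to 68 mm, y = 0; it slides along the inserted pin
- bracket_grip (a point): Point to grip or push on the bracket's upright flange: middle of its thickness and width, 42 mm above the bracket's underside (18 mm below the flange's top edge). Axes as the bracket's
- bracket_toe (a point): Middle of the toe's outer face, 10 mm above the bracket's underside. Axes as the bracket's
- rack: Fixed wooden pin rack 60 x 190 x 45 mm, origin at the centre of its underside; three holes 65 mm apart along its y axis hold the pins upright
- pin_head (a point): Centre of the locating pin's red head (round, 22 mm in diameter, 28 mm tall; z is the pin's axis). Steel shank below it 10 mm in diameter, 55 mm long, chamfered foot. Stands in any one of the rack's holes, its head's underside 20 mm above the rack's top; fully down in the jig, the head's underside is 30 mm above the jig's top
- pin_tip (a point): Lower end of the red pin's shank, on its axis, 69 mm below the head's centre
- pin_blue: Pin of the same size with a blue head, to be left in the rack; origin at the tip of its shank
- pin_yellow: Pin of the same size with a yellow head, to be left in the rack; origin at the tip of its shank
Things that resemble listed ones, but are neither listed nor needed, are in the scene too. Leave any black look-alike of the bracket alone.

How it is judged:
By the outcome, as a careful person would: the job done as asked, in the order asked, and still so for the second after the job is handed in, while the arm keeps its last pose, push and grip.
It also fails if it takes over 56 s, if anything falls off the work surface, if the arm or the gripper's body presses on something with over 40 N, if the wrist force passes 120 N, or if a joint passes its speed limit or range.

### The arm

A 6-joint arm with a two-finger parallel gripper is mounted at the origin on the work surface. World frame = base frame: x ahead of the robot, y to its left, z up, the work surface at z = 0. Lengths are in mm, angles in rad, forces in N, time in s.
With the tool pointing down it reaches from about 400 to 825 mm from the base axis. Payload 7 kg.
Tool frame: the origin (TCP) lies midway between the tips of the shut fingers; the grasp point (between the pads) lies 19 mm behind it; z points along the fingers, y is the line along which they close (so a half turn about z gives the same grasp; the last joint's range is limited). The gripper opens to 88 mm and grips with 3 to 60 N. Pads are 19 mm wide; open, the fingers measure 130 mm over their backs; the gripper's body (78 mm by 193 mm) begins 47 mm behind the grasp point.
Start: joints at [1.6, 0.359, 0.012, 0, -1.224, -0.288], TCP at [172.756, 652.495, 192.961] pointing down, gripper open.
Joint ranges: [-3.07, 3.07], [-1.43, 2.12], [-1.02, 1.25], [-3.03, 1.67], [-3.05, -0], [-3.03, 3.03]. Speed limits (rad/s): [2.39, 2.39, 3.01, 3.14, 3.14, 3.14].

### API

Orientations are given as a rotation vector (axis times angle).
In Python, from rig import bot gives the robot as it stands.
- The arm moves only by the shell command python3 -m jog 'ROWS'. ROWS is text: rows parted by semicolons, each of 5 numbers parted by spaces: the finger opening in m, from 0 to 0.0876, then the shift along the world's x, y, z in m, then the turn about the world's z in degrees. In form: claw dx dy dz roll; .... A call has 1 to 12 rows; each row shifts and turns the commanded pose from where the row before left it; what a row does not reach is not made up. A row lasts 1/10 s, in which the tool goes at most 50 mm and 8.59 degrees, less where a joint would pass 70% of its speed; a pose out of reach is approached as far as the arm can. A call with a gripper value outside its range is refused whole. The fingers move at their own pace and stop on an object; the grip force is fixed at half the most. Time passes only in rows, so rows that do not move let the fingers close. It gives the time, the measured TCP pose, the force, the opening and the grip force at its end, in the units of the state.
- bot.observe(): the state, without advancing time (a new reading comes with each control period).
- bot.capture(name): name is "scene" or "top" or "wrist"; returns the picture (480x640x3 uint8, red, green, blue); there is no depth.
- bot.camera_model(name): a dict with "K" (3x3 intrinsics, pixels), "rvec" (rotation vector, rad) and "tvec" (3), from world to camera coordinates, as OpenCV has them; the wrist camera has in their place "T_tool_cam" (4x4, takes a point from camera to tool coordinates, whose origin is the TCP and whose axes are the flange's). Camera axes: x right, y down, z forward; pixel columns grow to the right and rows downward; lengths in mm; the calibration is good to about 2 mm. A picture is of the moment at which its call begins: read the wrist's pose just before it. camera_model takes no time and is no camera call.
- bot.job_done(): hands the job in; it is judged then, once.
The state is a dict: "time": time; "qpos": joint angles; "qd": joint speeds; "joint_torque": joint torques, N m; "ee_pos": TCP position; "orientation": TCP orientation; "force": force on the tool from outside, world axes, zero at the start; "moment": the same for the moment, N m; "width": finger opening in mm; "grasp_force": force on a finger pad.
Only numpy, scipy, OpenCV 4.12 (cv2) and the standard library are available. Lean on these libraries where they do the work, as an engineer would, in place of code of your own. Each camera call takes 0.05 s, during which the arm holds its last target. There are 200 camera calls.

## Working session

There is one attempt and no reset: what is moved stays moved. The work goes in short steps, Python scripts to look and compute and a shell command to move; the robot and the scene stay as the last step left them, time stands still between calls to the robot, and variables do not carry over. Pictures are saved under pics/ and viewed, at most 10 in all, crops included, and the job is handed in when it is done.

```bash
mkdir -p pics; ls; python3 - <<'E'
from rig import bot
import cv2
s=bot.observe();print(s)
for n in ("scene","top"):
    im=bot.capture(n);cv2.imwrite(f"pics/{n}0.png",im[:,:,::-1]);print(n,bot.camera_model(n))
print(bot.camera_model("wrist"))
E
```

```text
pics
{'time': 0.0, 'qpos': array([ 1.60009661e+00,  3.59402998e-01,  1.10523836e-02, -3.58343135e-04,
       -1.22410314e+00, -2.88118706e-01]), 'qd': array([-0.00022213,  0.00010591,  0.00124053, -0.00051685, -0.00026048,
        0.00026845]), 'joint_torque': array([-2.26601669e-04, -5.82713056e+01,  2.93053490e+01,  6.99742064e+00,
        6.96349656e-03, -1.38752503e-04]), 'ee_pos': array([172.63493092, 651.97845767, 192.00802585]), 'orientation': array([ 3.11362317e+00, -4.05389157e-01, -1.11057764e-04]), 'force': array([ 0.06234219,  0.0308345 , -0.20207852]), 'moment': array([ 0.02595293,  0.01717588, -0.04817181]), 'grasp_force': 0.0, 'width': 87.45580514570976}
scene {'K': array([[581.70465681,   0.        , 325.13935331],
       [  0.        , 581.70465681, 232.98402545],
       [  0.        ,   0.        ,   1.        ]]), 'rvec': array([ 2.08421067,  1.18748795, -0.50481085]), 'tvec': array([-226.49857196, -258.51254505, 1430.76247251])}
top {'K': array([[455.31909206,   0.        , 325.92066521],
       [  0.        , 455.31909206, 242.5923041 ],
       [  0.        ,   0.        ,   1.        ]]), 'rvec': array([ 2.12814556, -2.13665989,  0.1888443 ]), 'tvec': array([-53.40190535, 526.02397261, 904.95101964])}
{'K': array([[358.852402  ,   0.        , 326.71516164],
       [  0.        , 358.852402  , 239.93280923],
       [  0.        ,   0.        ,   1.        ]]), 'T_tool_cam': array([[ 1.66117305e-04, -9.52780013e-01, -3.03661355e-01,
         8.28402795e+01],
       [ 9.99999577e-01,  4.32870754e-04, -8.11144928e-04,
        -1.14196869e+00],
       [ 9.04288795e-04, -3.03661092e-01,  9.52779683e-01,
        -1.92691767e+02],
       [ 0.00000000e+00,  0.00000000e+00,  0.00000000e+00,
         1.00000000e+00]])}
```

View pics/scene0.png

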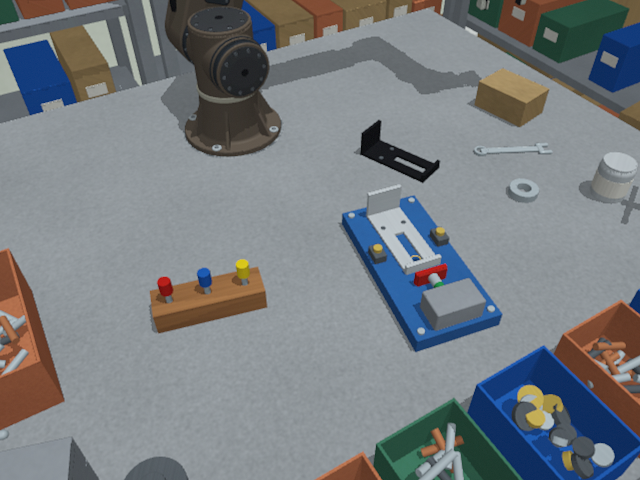

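View pics/top0.png

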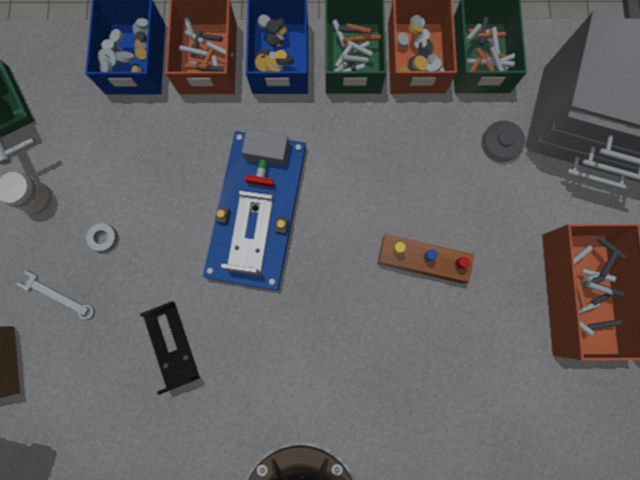

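The scene view shows the red head at (165,287), blue (204,278), yellow (242,269), silver bracket about (405,230), red stop pad (430,273), and a black look-alike bracket (400,155). The top view shows the red head (464,263), blue (431,256), yellow (400,248), silver bracket (250,232), stop pad (259,181) and black look-alike (170,347).

Red candidates: pin head at top (464,263), chosen because it is a round head in the rack; stop pad (259,181); orange bins and parts at the edges. Bracket candidates: silver on the jig (250,232), chosen; black (170,347), left alone.

```bash
cat > h.py <<'E'
import numpy as np, cv2
from rig import bot
from scipy.spatial.transform import Rotation as R
def cam(n,s=None):
    m=bot.camera_model(n)
    if n=="wrist":
        T=np.eye(4);T[:3,:3]=R.from_rotvec(s["orientation"]).as_matrix();T[:3,3]=s["ee_pos"]
        C=T@m["T_tool_cam"];return m["K"],C[:3,:3],C[:3,3]
    Rm=cv2.Rodrigues(m["rvec"])[0];return m["K"],Rm.T,-Rm.T@m["tvec"]
def ray(c,p):
    d=c[1]@np.linalg.inv(c[0])@np.array([p[0],p[1],1.]);return c[2],d/np.linalg.norm(d)
def onz(c,p,z):
    o,d=ray(c,p);return o+d*(z-o[2])/d[2]
def tri(rs):
    A=sum(np.eye(3)-np.outer(d,d) for o,d in rs);b=sum((np.eye(3)-np.outer(d,d))@o for o,d in rs);return np.linalg.solve(A,b)
def proj(c,X):
    x=c[0]@c[1].T@(np.asarray(X,float)-c[2]);return x[:2]/x[2]
def blobs(im,col,amin=20,roi=None):
    h=cv2.cvtColor(im,cv2.COLOR_RGB2HSV);H,S,V=[h[...,i].astype(int) for i in range(3)]
    m={"red":((H<5)|(H>174))&(S>180)&(V>80),"blue":(H>100)&(H<125)&(S>140)&(V>60),
       "yellow":(H>20)&(H<32)&(S>150)&(V>120),"silver":(S<40)&(V>175),"green":(H>45)&(H<75)&(S>120)&(V>60)}[col].astype(np.uint8)
    if roi: z=np.zeros_like(m);x0,y0,x1,y1=roi;z[y0:y1,x0:x1]=1;m&=z
    cs,_=cv2.findContours(m,cv2.RETR_EXTERNAL,cv2.CHAIN_APPROX_NONE)
    return sorted([c for c in cs if cv2.contourArea(c)>=amin],key=cv2.contourArea,reverse=True)
E
python3 - <<'E'
from h import *
t=cv2.imread("pics/top0.png")[:,:,::-1].copy();s=cv2.imread("pics/scene0.png")[:,:,::-1].copy()
ct,cs=cam("top"),cam("scene")
print("TCP in scene/top",proj(cs,[172,652,193]),proj(ct,[172,652,193]),"campos",cs[2],ct[2])
for n,im,c in(("top",t,ct),("scene",s,cs)):
  for col in("red","blue","yellow","silver","green"):
    print(n,col)
    for b in blobs(im,col,15)[:6]:
      (x,y),(w,h),a=cv2.minAreaRect(b);M=cv2.moments(b)
      print("  c",np.round([M["m10"]/M["m00"],M["m01"]/M["m00"]],1),"A",cv2.contourArea(b),"rect",np.round([x,y,w,h,a],1),np.round(cv2.boxPoints(cv2.minAreaRect(b)).ravel()))
cr=np.hstack([cv2.resize(t[120:300,190:320],None,fx=3,fy=3,interpolation=2),cv2.resize(t[225:290,370:484],None,fx=3,fy=3,interpolation=2,dst=None).copy() if 0 else cv2.copyMakeBorder(cv2.resize(t[225:290,370:484],None,fx=3,fy=3,interpolation=2),0,540-195,0,0,0)])
cv2.imwrite("pics/crop1.png",cr[:,:,::-1]);print(cr.shape)
E
```

```text
TCP in scene/top [497.01923317  18.71751441] [-106.99582025  442.45418354] campos [1155.05664362 -418.78419423  809.73794556] [361.92441387 -51.93504628 982.24375835]
top red
  c [258.7 179.6] A 113.0 rect [258.7 179.5  27.4   5.5   8.7] [245. 180. 246. 175. 273. 179. 272. 184.]
  c [463.8 261.8] A 80.5 rect [463.8 261.8  10.6   9.9  45. ] [457. 262. 464. 254. 471. 262. 464. 269.]
top blue
  c [254.4 220.9] A 8918.0 rect [254.7 209.8  75.9 150.8  11.3] [203. 276. 232. 128. 307. 143. 277. 291.]
  c [284.4  45.8] A 1561.5 rect [276.5  37.   74.   61.   90. ] [246.   0. 307.   0. 307.  74. 246.  74.]
  c [125.8  56.5] A 712.0 rect [118.7  37.   61.3  78.3   4. ] [ 85.  74.  91.  -4. 152.   0. 147.  78.]
  c [125.7  36.8] A 347.5 rect [122.5  38.   23.   30.    0. ] [111.  53. 111.  23. 134.  23. 134.  53.]
  c [431.6 254.5] A 61.0 rect [431.5 254.5   8.5   9.4  63.4] [425. 253. 434. 249. 438. 256. 429. 260.]
top yellow
top silver
  c [249.2 234.8] A 2112.5 rect [246.5 234.1  37.4  71.9  10. ] [222. 266. 234. 195. 271. 202. 259. 273.]
  c [253.6 194.3] A 36.5 rect [255.  194.3  30.3   2.
[... 1309 characters left out ...]
   55.6] [368. 216. 398. 195. 440. 257. 410. 278.]
  c [101.9  40. ] A 563.5 rect [100.4  44.7  46.2  20.3  74.6] [ 84.  25. 104.  20. 116.  64.  97.  70.]
  c [620.2 161.1] A 437.0 rect [620.3 161.3  34.2  17.4  18.4] [601. 164. 607. 148. 639. 158. 634. 175.]
  c [524.1 187.1] A 342.5 rect [524. 187.  16.  28.  90.] [510. 179. 538. 179. 538. 195. 510. 195.]
  c [602.8 454.2] A 291.0 rect [603.3 454.2  19.7  20.   10.3] [592. 462. 595. 443. 615. 446. 611. 466.]
  c [129.6  49.1] A 248.5 rect [130.1  51.1  70.6   4.6  76. ] [119.  17. 124.  16. 141.  85. 136.  86.]
scene green
  c [438.2 284.1] A 21.5 rect [437.7 284.1   3.8   8.9  71.6] [433. 284. 441. 281. 443. 285. 434. 287.]
(540, 732, 3)
```

View pics/crop1.png

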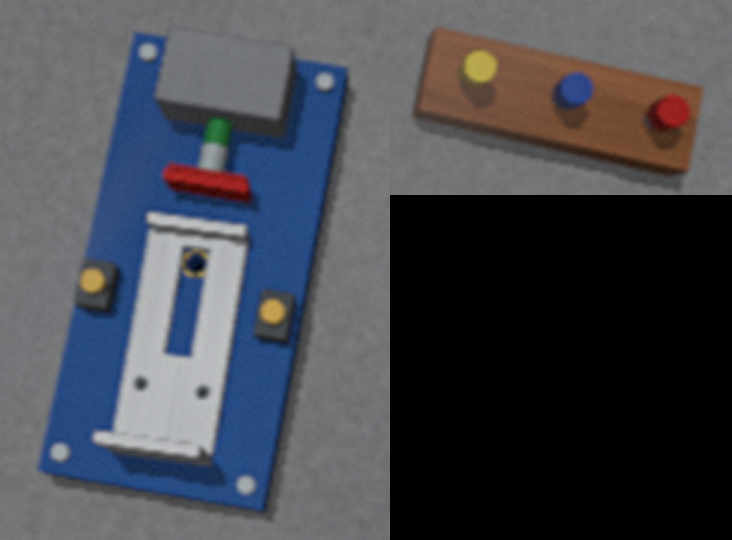

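The crop confirms the red head is in the rack's right-hand hole (top 464,262) and shows the brass ring in the slot at about top (255,208).

```bash
python3 - <<'E'
from h import *
ct,cs=cam("top"),cam("scene")
P={"red":((463.8,261.8),(164.7,286.1)),"blue":((431.6,254.5),(204,277.1))}
for k,(a,b) in P.items(): print(k,tri([ray(ct,a),ray(cs,b)]).round(1),"top z93:",onz(ct,a,93).round(1),"z79",onz(ct,a,79).round(1),"scene z79",onz(cs,b,79).round(1))
print("yel scene z79",onz(cs,(242.4,269),79).round(1))
print("bush",onz(ct,(255,207.7),30).round(1))
for n,p in(("scr far",(239.3,137)),("scr farR",(298.3,147)),("scr near",(210,270.7)),("nearR",(272,281.7))): print(n,onz(ct,p,30).round(1))
print("flange mid top edge",onz(ct,(240.3,268.3),96).round(1),"toe top",onz(ct,(255.3,194.5),56).round(1))
E
```

```text
red [ 480.1 -329.1   81.3] top z93: [ 478.1 -326.8   93. ] z79 [ 479.9 -331.1   79. ] scene z79 [ 478.7 -327.7   79. ]
blue [ 495.  -265.7   81.4] top z93: [ 492.9 -263.9   93. ] z79 [ 494.9 -267.3   79. ] scene z79 [ 493.3 -264.3   79. ]
yel scene z79 [ 509.4 -201.3   79. ]
bush [605.3  96.7  30. ]
scr far [766.4 135.   30. ]
scr farR [742.7   4.4  30. ]
scr near [469.6 188.   30. ]
nearR [446.   57.5  30. ]
flange mid top edge [466.6 112.3  96. ] toe top [627.2  92.6  56. ]
```

```bash
python3 -m jog '0.044 0.031 -0.037 0.003 0;0.044 0.031 -0.037 0.003 0;0.044 0.031 -0.037 0.003 0;0.044 0.031 -0.037 0.003 0;0.044 0.031 -0.037 0.003 0;0.044 0.031 -0.037 0.003 0;0.044 0.031 -0.037 0.003 0;0.044 0.031 -0.037 0.003 0;0.044 0.031 -0.037 0.003 0;0.044 0.031 -0.037 0.003 0;0.044 0.031 -0.037 0.003 0;0.044 0.031 -0.037 0.003 0'; python3 -m jog '0.044 0.030 -0.037 0 0;0.044 0.030 -0.037 0 0;0.044 0.030 -0.037 0 0;0.044 0 0 0 0;0.044 0 0 0 0;0.044 0 0 0 0'
python3 - <<'E'
from h import *
s=bot.observe();im=bot.capture("wrist");cv2.imwrite("pics/w1.png",im[:,:,::-1]);np.save("w1.npy",s["ee_pos"]);np.save("w1o.npy",s["orientation"])
E
```

```text
time: 1.3
ee_pos: [545.5, 206.7, 229.0]
orientation: [3.115, -0.405, -0.0]
force: [0.9, 2.0, 0.2]
width: 44.2
grasp_force: 0.0
time: 1.9
ee_pos: [634.3, 97.9, 228.6]
orientation: [3.115, -0.405, -0.001]
force: [0.1, -0.6, -0.2]
width: 44.3
grasp_force: 0.0
```

View pics/w1.png

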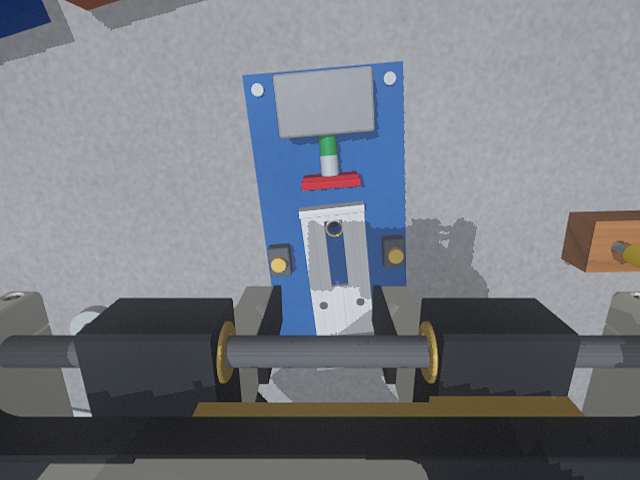

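The wrist view shows the brass ring at about (334,228) in the slot, far screws at (257,90) and (390,78), the toe edge at about y=210, and the pad at (331,181).

```bash
python3 - <<'E'
from h import *
im=cv2.imread("pics/w1.png")[:,:,::-1].copy();s={"ee_pos":np.load("w1.npy"),"orientation":np.load("w1o.npy")};c=cam("wrist",s)
h=cv2.cvtColor(im,cv2.COLOR_RGB2HSV).astype(int)
y,x=np.nonzero((h[215:242,320:348,0]>10)&(h[215:242,320:348,0]<35)&(h[215:242,320:348,1]>60))
pts=np.c_[x+320,y+215].astype(np.float32);(e,ax,an)=cv2.fitEllipse(cv2.convexHull(pts));print("ring",e,ax,len(pts),onz(c,e,30).round(1))
g=cv2.cvtColor(im,cv2.COLOR_RGB2GRAY)
for n,(a,b) in {"L":(257,90),"R":(390,78)}.items():
    roi=(g[b-12:b+12,a-12:a+12]>170).astype(np.uint8);M=cv2.moments(roi,True);p=(a-12+M["m10"]/M["m00"],b-12+M["m01"]/M["m00"]);print(n,p,onz(c,p,30).round(1))
b=blobs(im,"red")[0];print(cv2.boxPoints(cv2.minAreaRect(b)).round(1).tolist())
for p in cv2.boxPoints(cv2.minAreaRect(b)): print("pad z59",onz(c,p,59).round(1),"z31",onz(c,p,31).round(1))
b=blobs(im,"silver",30,(285,195,385,310))[0];bx=cv2.approxPolyDP(b,4,True)[:,0];print(bx.tolist())
E
```

```text
ring (333.7630310058594, 227.6943817138672) (16.823688507080078, 17.629772186279297) 73 [606.   98.6  30. ]
L (256.696, 89.272) [766.4 137.5  30. ]
R (389.28688524590166, 77.77868852459017) [742.6   6.   30. ]Traceback (most recent call last):
  File "<stdin>", line 9, in <module>
IndexError: list index out of range
```

```bash
python3 -m jog '0.044 -0.0127 -0.0427 0 0;0.044 -0.0127 -0.0427 0 0;0.044 -0.0127 -0.0427 0 0;0.044 -0.0127 -0.0427 0 0;0.044 -0.0127 -0.0427 0 0;0.044 -0.0127 -0.0427 0 0;0.044 -0.0127 -0.0427 0 0;0.044 -0.0127 -0.0427 0 0;0.044 -0.0127 -0.0427 0 0;0.044 -0.0127 -0.0427 0 0;0.044 0 0 0 0;0.044 0 0 0 0'
python3 - <<'E'
from h import *
s=bot.observe();im=bot.capture("wrist");cv2.imwrite("pics/w2.png",im[:,:,::-1]);c=cam("wrist",s);print(s["ee_pos"])
h=cv2.cvtColor(im,cv2.COLOR_RGB2HSV).astype(int);H,S,V=h[...,0],h[...,1],h[...,2]
for k,m in {"red":((H<6)|(H>172))&(S>170),"blue":(H>100)&(H<128)&(S>130),"yel":(H>20)&(H<32)&(S>150)}.items():
    cs,_=cv2.findContours(m.astype(np.uint8),0,1)
    for b in sorted(cs,key=cv2.contourArea)[-2:]:
        if cv2.contourArea(b)<80: continue
        (e,r)=cv2.minEnclosingCircle(b);M=cv2.moments(b);p=(M["m10"]/M["m00"],M["m01"]/M["m00"]);print(k,cv2.contourArea(b),np.round(e,1),r,np.round(p,1),"z93",onz(c,p,93).round(1),"z79",onz(c,p,79).round(1), V[int(p[1]),int(p[0])])
E
```

```text
time: 3.15
ee_pos: [507.6, -329.3, 229.1]
orientation: [-3.115, 0.406, -0.0]
force: [-0.6, 0.9, -0.0]
width: 44.0
grasp_force: 0.0
[ 507.55501646 -329.27539251  229.12715795]
red 250.5 [332.6 245.8] 10.717464447021484 [333. 247.] z93 [ 478.3 -326.3   93. ] z79 [ 473.6 -325.3   79. ] 155
blue 324.5 [266.5 244. ] 13.463011741638184 [265.9 247. ] z93 [ 494.9 -263.5   93. ] z79 [ 491.  -259.8   79. ] 192
blue 2299.5 [ 22.5 232.5] 68.31188201904297 [ 15.1 249. ] z93 [555.2 -27.5  93. ] z79 [553.9 -13.8  79. ] 107
yel 315.5 [199.5 248.2] 11.275130271911621 [199.  249.3] z93 [ 509.3 -200.    93. ] z79 [ 505.9 -193.6   79. ] 229
```

View pics/w2.png

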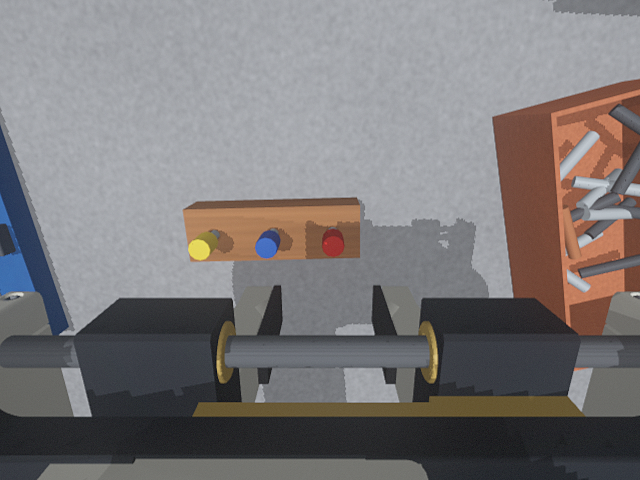

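The wrist view shows the red head's top at (333,247), with blue at (266,246) and yellow at (200,249). All three views agree to about 2 mm.

```bash
python3 -m jog '0.044 -0.015 0.001 -0.035 0;0.044 -0.015 0.001 -0.035 0;0.044 0 0 -0.030 0;0.044 0 0 -0.030 0;0.044 0 0 -0.025 0;0.044 0 0 -0.012 0;0.044 0 0 0 0;0.015 0 0 0 0;0.015 0 0 0 0;0.015 0 0 0 0;0.015 0 0 0 0;0.015 0 0 0 0'; python3 - <<'E'
from h import *
s=bot.observe();im=bot.capture("wrist");cv2.imwrite("pics/w3.png",im[200:430,180:460,::-1]);print(s["width"],s["grasp_force"],s["force"])
E
```

```text
time: 4.4
ee_pos: [477.9, -327.7, 62.5]
orientation: [3.115, -0.406, 0.001]
force: [-0.5, -0.8, 0.8]
width: 16.2
grasp_force: 0.0
16.22164038294908 0.0 [-0.48837824 -0.75685117  0.76470327]
```

View pics/w3.png

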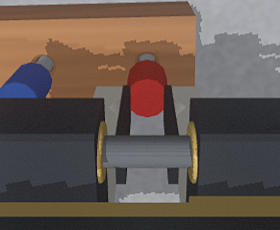

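```bash
python3 - <<'E'
from h import *
s=bot.observe();c=cam("wrist",s);Rm=R.from_rotvec(s["orientation"]).as_matrix()
o=s["ee_pos"];print(s["width"],s["grasp_force"],o)
for n,v in {"tcp":(0,0,0),"grasp":(0,0,-19),"gL":(0,-11,-19),"gR":(0,11,-19),"padtop+x":(9.5,0,-19),"-x":(-9.5,0,-19)}.items(): print(n,proj(c,o+Rm@np.array(v,float)).round(1)-[180,200])
for z in (65,79,93): print(z,proj(c,[478,-327,z]).round(1)-[180,200])
im=cv2.imread("pics/w3.png");cv2.imwrite("pics/w3b.png",cv2.resize(im[20:200,80:220],None,fx=4,fy=3.3,interpolation=2))
E
```

```text
15.413761257947858 0.0 [ 477.84579983 -327.65750846   62.31570931]
tcp [149.  75.]
grasp [149.1  89.2]
gL [128.4  89.2]
gR [169.8  89.2]
padtop+x [149.2  72.7]
-x [149.1 105.3]
65 [147.8  76.9]
79 [147.9  87.4]
93 [147.9  99.4]
```

View pics/w3b.png

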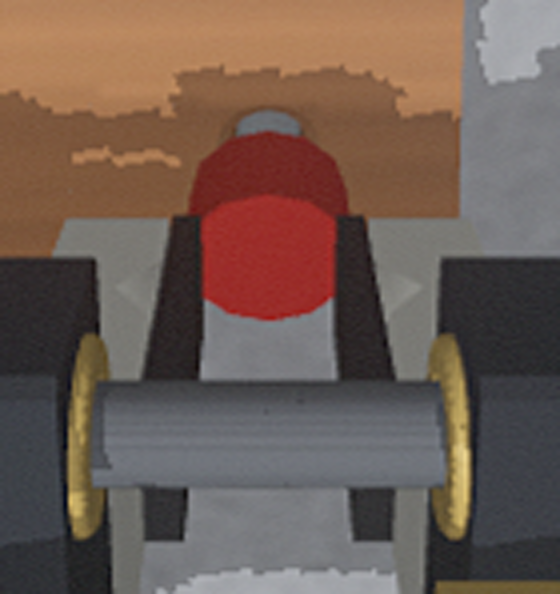

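The fingers read 15 mm with no force, so the red head was not gripped. In the picture the pads hide the head from above, which suggests the tips sit higher than the TCP figure. I'll check from the scene camera.

```bash
python3 - <<'E'
from h import *
s=bot.observe();im=bot.capture("scene");c=cam("scene")
o=s["ee_pos"];p=proj(c,o);print("tcp px",p,"grasp",proj(c,o+[0,0,19]),"+33",proj(c,o+[0,0,33]),s["width"])
x0,y0=int(p[0])-60,int(p[1])-80
cv2.imwrite("pics/s2.png",cv2.resize(im[y0:y0+120,x0:x0+130],None,fx=5,fy=5,interpolation=2)[:,:,::-1]);print(x0,y0)
E
```

```text
tcp px [166.45830451 292.28365657] grasp [164.25164193 284.82610738] +33 [162.58634486 279.19813555] 15.413761257947858
106 212
```

View pics/s2.png

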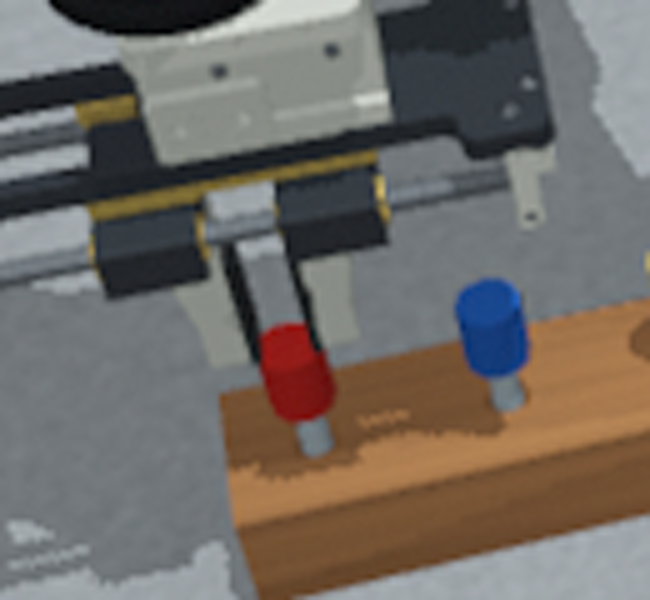

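The scene crop shows the finger tips at zoom (215,365) and (355,340), around the top edge of the red head. The projected TCP is at about y=401, so the real tips look higher than reported. I'll triangulate the tip corners.

```bash
python3 - <<'E'
from h import *
s=bot.observe();cw,cs=cam("wrist",s),cam("scene")
for n,a,b in(("L outer",(276.3,286.7),(177,280)),("R outer",(380,286.7),(148.6,285.4)),("L in",(302.5,285.2),(169.6,282)),("R in",(343,285.2),(157,284.4)),("head top",(327.8,298),(164.2,279.5))):
    X=tri([ray(cw,a),ray(cs,b)]);Rm=R.from_rotvec(s["orientation"]).as_matrix();print(n,X.round(1),"tool",(Rm.T@(X-s["ee_pos"])).round(1),"resid",(proj(cw,X)-a).round(1))
E
```

```text
L outer [ 494.2 -307.2   99. ] tool [ 10.7 -24.  -36.8] resid [ 2.7 -1.6]
R outer [ 480.6 -352.6   97.3] tool [  9.1  23.4 -35.1] resid [-1.9 -0.2]
L in [ 490.7 -318.9   97. ] tool [ 10.2 -11.8 -34.8] resid [ 2.4 -1.1]
R in [ 485.  -337.8   96.3] tool [  9.6   8.  -34.1] resid [ 3.  -0.5]
head top [ 479.8 -326.5   95.2] tool [  1.6  -1.6 -33. ] resid [-1.7  0.5]
```

Both tips triangulate to about 33 mm above the reported TCP (z about 95 mm), which is just over the head. I'll reopen and go 33 mm lower.

```bash
python3 -m jog '0.044 0 0 0.004 0;0.044 0 0 0 0;0.044 0 0 0 0;0.044 0 0 -0.012 0;0.044 0 0 -0.012 0;0.044 0 0 -0.012 0;0.044 0 0 0 0;0.015 0 0 0 0;0.015 0 0 0 0;0.015 0 0 0 0;0.015 0 0 0 0;0.015 0 0 0 0'
```

```text
time: 5.7
ee_pos: [478.1, -327.6, 30.4]
orientation: [3.115, -0.405, 0.001]
force: [-0.2, -0.1, 1.1]
width: 21.5
grasp_force: 30.0
```

The grip is good: 21.5 mm at 30 N. Next I lift and carry the pin to above the hole.

```bash
python3 -m jog '0.015 0 0 0.010 0;0.015 0 0 0.025 0;0.015 0 0 0.030 0;0.015 0 0 0.020 0'; python3 -m jog '0.015 0.0128 0.0425 0 0;0.015 0.0128 0.0425 0 0;0.015 0.0128 0.0425 0 0;0.015 0.0128 0.0425 0 0;0.015 0.0128 0.0425 0 0;0.015 0.0128 0.0425 0 0;0.015 0.0128 0.0425 0 0;0.015 0.0128 0.0425 0 0;0.015 0.0128 0.0425 0 0;0.015 0.0128 0.0425 0 0;0.015 0 0 0 0;0.015 0 0 0 0'; python3 -m jog '0.015 0 0 -0.03 0;0.015 0 0 0 0;0.015 0 0 0 0'
python3 - <<'E'
from h import *
s=bot.observe();im=bot.capture("wrist");c=cam("wrist",s);np.savez("w4.npz",im=im,p=s["ee_pos"],o=s["orientation"])
b=proj(c,[605.7,97.7,30]);t=proj(c,s["ee_pos"]+[0,0,10-30.4]);print(b,t)
x0,y0=int(b[0])-40,int(b[1])-50
cv2.imwrite("pics/w4.png",cv2.resize(im[y0:y0+90,x0:x0+80],None,fx=6,fy=6,interpolation=2)[:,:,::-1]);print(x0,y0)
E
```

```text
time: 6.1
ee_pos: [478.3, -327.9, 117.7]
orientation: [3.115, -0.405, 0.003]
force: [0.9, -0.2, -0.1]
width: 21.2
grasp_force: 30.0
time: 7.3
ee_pos: [605.6, 98.5, 115.1]
orientation: [3.116, -0.402, -0.001]
force: [-1.0, -1.1, -0.3]
width: 21.4
grasp_force: 30.0
time: 7.6
ee_pos: [605.2, 96.2, 85.2]
orientation: [3.114, -0.407, -0.002]
force: [0.0, -0.1, 0.1]
width: 21.3
grasp_force: 30.0
[326.2830726 244.7237994] [328.7548639  262.26805033]
286 194
```

View pics/w4.png

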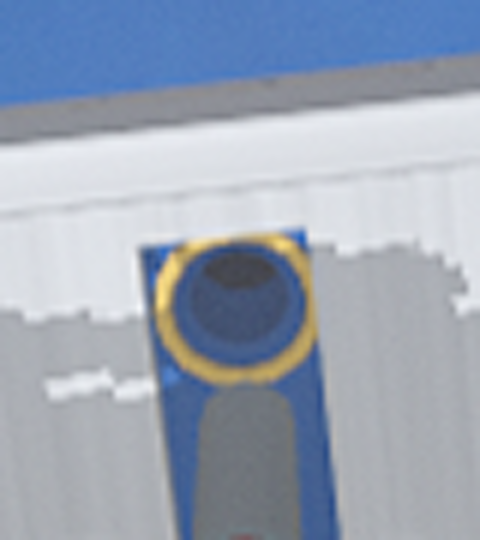

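The ring is at zoom (236,310) and the shank foot's front edge at zoom (248,384), centred left-right at about 248. The slot is clear around the ring.

```bash
python3 - <<'E'
from h import *
z=np.load("w4.npz");im=z["im"];s={"ee_pos":z["p"],"orientation":z["o"]};c=cam("wrist",s)
h=cv2.cvtColor(im,cv2.COLOR_RGB2HSV).astype(int);r=h[225:265,300:350];m=(r[...,0]>12)&(r[...,0]<33)&(r[...,1]>70)
y,x=np.nonzero(m);e,ax,a=cv2.fitEllipse(cv2.convexHull(np.c_[x+300,y+225].astype(np.float32)));ring=onz(c,e,30);print("ring",e,ax,ring.round(1))
Rm=R.from_rotvec(s["orientation"]).as_matrix();tz=s["ee_pos"][2]-20.4
f=onz(c,(286+248/6,194+384/6),tz);print("foot front",f.round(1),"tool",(Rm.T@(f-s["ee_pos"])).round(1))
print("ring rel tcp world",(ring-s["ee_pos"])[:2].round(1),"tool",(Rm.T@(ring-s["ee_pos"])).round(1))
E
```

```text
ring (325.2727966308594, 244.62367248535156) (25.785831451416016, 27.711030960083008) [606.   98.4  30. ]
foot front [608.2  96.3  64.8] tool [ 2.9 -0.9 20.4]
ring rel tcp world [0.8 2.2] tool [ 0.2 -2.4 55.2]
```

```bash
python3 -m jog '0.015 0.0016 0.0011 -0.015 0;0.015 0 0 -0.012 0;0.015 0 0 0 0;0.015 0 0 0 0'; python3 -m jog '0.015 0 0 -0.004 0;0.015 0 0 -0.003 0;0.015 0 0 -0.003 0;0.015 0 0 0 0'
```

```text
time: 8.05
ee_pos: [607.4, 98.3, 58.3]
orientation: [3.115, -0.405, -0.0]
force: [-0.5, 0.0, -0.0]
width: 21.5
grasp_force: 30.0
time: 8.45
ee_pos: [607.0, 98.4, 47.5]
orientation: [3.115, -0.405, -0.001]
force: [-0.7, -0.4, -1.0]
width: 21.4
grasp_force: 30.0
```

```bash
python3 -m jog '0.015 0 0 -0.005 0;0.015 0 0 -0.003 0;0.015 0 0 0 0'; python3 -m jog '0.015 0 0 -0.005 0;0.015 0 0 -0.004 0;0.015 0 0 0 0'
```

```text
time: 8.75
ee_pos: [606.4, 98.0, 39.0]
orientation: [3.114, -0.406, -0.003]
force: [-1.4, -2.6, -3.0]
width: 21.3
grasp_force: 30.0
time: 9.05
ee_pos: [606.4, 98.1, 30.0]
orientation: [3.114, -0.406, -0.003]
force: [-1.7, -3.8, -3.0]
width: 21.5
grasp_force: 30.0
```

```bash
python3 -m jog '0.015 -0.0003 -0.0006 -0.003 0;0.015 0 0 -0.0015 0;0.015 0 0 0 0'; python3 -m jog '0.015 0 0 -0.0015 0;0.015 0 0 0 0;0.015 0 0 0 0'
```

```text
time: 9.35
ee_pos: [606.7, 97.9, 26.1]
orientation: [3.115, -0.405, -0.001]
force: [-2.8, -3.8, -1.2]
width: 21.6
grasp_force: 30.0
time: 9.65
ee_pos: [606.9, 97.8, 25.3]
orientation: [3.115, -0.405, -0.0]
force: [-4.5, -3.9, 4.0]
width: 21.0
grasp_force: 30.0
```

```bash
python3 -m jog '0.015 0 0 -0.0015 0;0.015 0 0 0 0;0.015 0 0 0 0'
```

```text
time: 9.95
ee_pos: [607.4, 97.8, 25.0]
orientation: [3.115, -0.405, 0.002]
force: [-7.5, -4.7, 12.5]
width: 21.3
grasp_force: 30.0
```

The pin is on the bottom of the hole (Fz 12 N). I'll release it, rise and move aside while turning.

```bash
python3 -m jog '0.044 0 0 0 0;0.044 0 0 0 0;0.044 0 0 0 0;0.044 0 0 0 0;0.06 0 0 0.01 0;0.08 0 0 0.03 0;0.08 0 0 0.045 0'; python3 -m jog '0.08 -0.0107 0.0202 0.003 -8.2;0.08 -0.0107 0.0202 0.003 -8.2;0.08 -0.0107 0.0202 0.003 -8.2;0.08 -0.0107 0.0202 0.003 -8.2;0.08 -0.0107 0.0202 0.003 -8.2;0.08 -0.0107 0.0202 0.003 -8.2;0.08 -0.0107 0.0202 0.003 -8.2;0.08 -0.0107 0.0202 0.003 -8.2;0.08 -0.0107 0.0202 0.003 -8.2;0.08 -0.0107 0.0202 0.003 -8.2;0.08 0 0 0 0;0.08 0 0 0 0'
python3 - <<'E'
from h import *
s=bot.observe();print(s["qpos"])
t=bot.capture("top");sc=bot.capture("scene");np.savez("ts.npz",t=t,s=sc);ct,cs=cam("top"),cam("scene")
def red(im,x0,y0,x1,y1):
    h=cv2.cvtColor(im,cv2.COLOR_RGB2HSV).astype(int);m=(((h[...,0]<6)|(h[...,0]>172))&(h[...,1]>150)).astype(np.uint8)
    k=np.zeros_like(m);k[y0:y1,x0:x1]=1;cc,_=cv2.findContours(m&k,0,1);out=[]
    for b in cc:
        if cv2.contourArea(b)>20: M=cv2.moments(b);out.append((cv2.contourArea(b),(M["m10"]/M["m00"],M["m01"]/M["m00"])))
    return sorted(out,reverse=True)
a=red(t,200,100,330,300);b=red(sc,340,170,520,350);print(a,b)
for p in a:
  for q in b: print(np.round(tri([ray(ct,p[1]),ray(cs,q[1])]),1))
cv2.imwrite("pics/last.png",np.hstack([cv2.resize(t[180:290,205:295],(396,484),interpolation=2),cv2.resize(sc[170:300,340:460],(400,433),interpolation=2)[0:433]] if 0 else [cv2.resize(t[180:290,205:295],(396,484),interpolation=2),cv2.copyMakeBorder(cv2.resize(sc[170:300,340:460],(400,433),interpolation=2),0,51,0,0,0)])[:,:,::-1])
E
```

```text
time: 10.65
ee_pos: [605.5, 97.4, 107.5]
orientation: [3.113, -0.405, -0.007]
force: [1.2, 0.8, 0.5]
width: 62.8
grasp_force: 0.0
time: 11.85
ee_pos: [500.0, 300.5, 139.1]
orientation: [-2.089, 2.345, 0.0]
force: [0.6, 0.7, -0.3]
width: 80.0
grasp_force: 0.0
[ 8.76199285e-01  2.49694931e-01 -2.72050088e-01  1.20359504e-04
 -1.04822421e+00 -9.91848133e-01]
[(173.0, (258.8082851637765, 180.46242774566474)), (70.5, (252.72813238770684, 203.1513002364066))] [(311.5, (429.07383627608345, 274.17495987158907)), (152.5, (415.8284153005464, 241.42732240437158))]
[660.1  86.1  47.1]
[635.7  71.8 116.1]
[626.6 111.6  -1.5]
[603.5  94.5  75. ]
```

View pics/last.png

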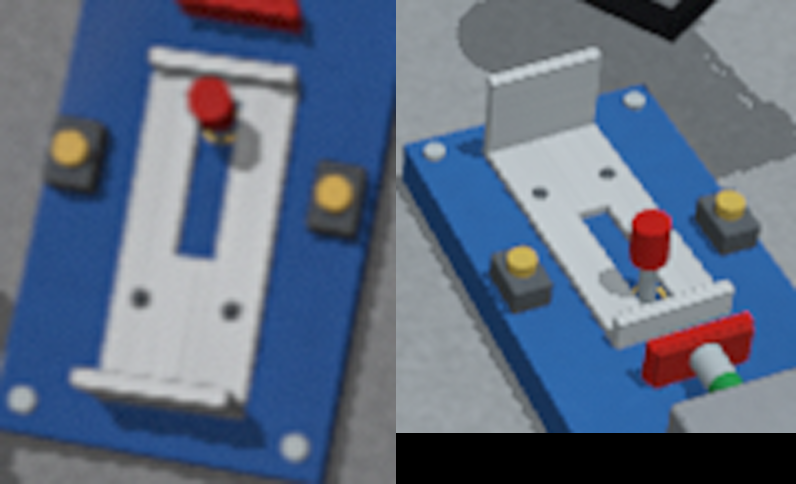

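The last picture shows the pin fully down through the slot, with its head centre triangulated at z=75 (74 expected) and released. Flange top ends are at crop (73,378) and (236,399), and toe top ends at (152,56) and (296,72).

```bash
python3 - <<'E'
from h import *
ct,cs=cam("top"),cam("scene")
T=lambda x,y:(205+x/4.4,180+y/4.4);S=lambda x,y:(340+(x-396)/3.333,170+y/3.333)
def rep(n,l,r,c,z):
    a,b=onz(c,l,z),onz(c,r,z);d=b-a;print(n,((a+b)/2).round(1),"len",np.linalg.norm(d).round(1),"yaw",np.degrees(np.arctan2(d[1],d[0])).round(1)+90)
rep("flange top",T(73,378),T(236,399),ct,96);rep("flange scene",S(488,80),S(600,52),cs,96)
rep("toe top",T(152,56),T(296,72),ct,56);rep("toe scene",S(612,322),S(733,289),cs,56)
rep("clamps/jig top screws",T(22,400),T(295,447),ct,30)
rep("jig scene near screws",S(434,151),S(635,100),cs,30)
E
```

```text
flange top [466.6 112.7  96. ] len 73.3 yaw -7.599999999999994
flange scene [476.6 113.1  96. ] len 70.5 yaw 170.0
toe top [627.1  91.4  56. ] len 69.4 yaw -6.700000000000003
toe scene [636.5  88.3  56. ] len 71.3 yaw 169.0
clamps/jig top screws [457.7 122.7  30. ] len 132.5 yaw -10.0
jig scene near screws [457.1 125.9  30. ] len 133.1 yaw 169.7
```

Correction: the flange top is at z=90 and the toe top at z=50. That puts the grip point at about (468.5,112.5) with the bracket at about -7.8° and the jig at about -10.1°. Now I go to the flange.

```bash
python3 -m jog '0.08 -0.0079 -0.047 0 -1.2;0.08 -0.0079 -0.047 0 0;0.08 -0.0079 -0.047 0 0;0.08 -0.0079 -0.047 0 0;0.08 0 0 0 0;0.08 0 0 0 0'; python3 -m jog '0.08 0 0 -0.035 0;0.08 0 0 -0.035 0;0.08 0 0 -0.025 0;0.08 0 0 -0.015 0;0.08 0 0 -0.009 0;0.08 0 0 0 0;0.08 0 0 0 0'
```

```text
time: 12.55
ee_pos: [468.7, 110.5, 139.0]
orientation: [-2.058, 2.372, -0.0]
force: [0.3, 0.2, 0.3]
width: 80.1
grasp_force: 0.0
time: 13.25
ee_pos: [469.0, 112.5, 19.9]
orientation: [-2.061, 2.37, -0.0]
force: [0.6, -0.4, -0.1]
width: 79.9
grasp_force: 0.0
```

```bash
python3 -m jog '0.03 0 0 0 0;0.03 0 0 0 0;0.015 0 0 0 0;0.015 0 0 0 0;0.005 0 0 0 0;0.005 0 0 0 0;0.002 0 0 0 0;0.002 0 0 0 0;0.002 0 0 0 0'
```

```text
time: 14.15
ee_pos: [468.4, 112.0, 19.4]
orientation: [2.06, -2.371, -0.0]
force: [-0.7, 0.4, 0.2]
width: 13.4
grasp_force: 0.0
```

```bash
python3 -m jog '0.002 0 0 0 0;0.002 0 0 0 0;0.002 0 0 0 0;0.002 0 0 0 0'
```

```text
time: 14.55
ee_pos: [468.4, 111.9, 19.4]
orientation: [2.06, -2.371, -0.0]
force: [0.9, -0.1, -0.1]
width: 7.6
grasp_force: 30.0
```

```bash
python3 -m jog '0.002 0.0004 0.0024 0 0;0.002 0.0004 0.0024 0 -0.54;0.002 0.0004 0.0024 0 -0.54;0.002 0.0004 0.0024 0 -0.54;0.002 0 0 0 -0.53;0.002 0 0 0 0;0.002 0 0 0 0'; python3 - <<'E'
from h import *
s=bot.observe();im=bot.capture("wrist");t=bot.capture("top");sc=bot.capture("scene");np.savez("w5.npz",im=im,t=t,s=sc,p=s["ee_pos"],o=s["orientation"]);r=s["orientation"]
print("tool y yaw",np.degrees(2*np.arctan2(r[1],r[0]))+90,s["moment"])
ct=cam("top")
# toe rear/front edge & pad via brightness columns in top image
g=cv2.cvtColor(t,cv2.COLOR_RGB2GRAY);h=cv2.cvtColor(t,cv2.COLOR_RGB2HSV).astype(int)
m=((h[...,1]<40)&(h[...,2]>160)).astype(np.uint8);k=np.zeros_like(m);k[183:240,235:280]=1;m&=k
def line(pts,z,n):
    vx,vy,x,y=cv2.fitLine(np.array(pts,np.float32),cv2.DIST_HUBER,0,.01,.01).ravel();a,b=onz(ct,(x-10*vx,y-10*vy),z),onz(ct,(x+10*vx,y+10*vy),z);d=b-a;print(n,((a+b)/2).round(1),(np.degrees(np.arctan2(d[1],d[0]))%180-90).round(2))
line([(x,np.nonzero(m[:,x])[0][0]) for x in range(244,270) if m[:,x].any()],50,"toe top front edge")
rd=(((h[...,0]<6)|(h[...,0]>172))&(h[...,1]>150));rd[:165]=0;rd[192:]=0
line([(x,np.nonzero(rd[:,x])[0].max()) for x in range(248,270) if rd[:,x].any()],31,"pad foot")
line([(x,np.nonzero(rd[:,x])[0].min()) for x in range(248,270) if rd[:,x].any()],59,"pad top rear")
E
```

```text
time: 15.25
ee_pos: [470.0, 121.8, 19.4]
orientation: [-2.016, 2.41, 0.0]
force: [-1.4, -0.8, 1.7]
width: 7.9
grasp_force: 30.0
tool y yaw 349.8230174281893 [-0.13354523  0.55670015 -0.19012518]
toe top front edge [632.9  96.4  50. ] -10.08
pad foot [659.3  92.5  31. ] -9.9
pad top rear [664.4  86.3  59. ] -10.57
```

The toe yaw of -10.1° matches the jig, and the gap is about 22 mm. I push in steps along jig +x and watch the force.

```bash
python3 -m jog '0.002 0.0049 -0.0009 0 0;0.002 0.0049 -0.0009 0 0;0.002 0.0049 -0.0009 0 0;0.002 0.0039 -0.0007 0 0;0.002 0 0 0 0;0.002 0 0 0 0'; python3 -m jog '0.002 0.0049 -0.0009 0 0;0.002 0.0039 -0.0007 0 0;0.002 0.003 -0.0005 0 0;0.002 0 0 0 0;0.002 0 0 0 0'
```

```text
time: 16.0
ee_pos: [489.3, 118.2, 19.4]
orientation: [-2.015, 2.41, -0.0]
force: [1.2, -0.6, -0.0]
width: 7.9
grasp_force: 30.0
time: 16.5
ee_pos: [499.8, 115.7, 19.4]
orientation: [2.015, -2.409, -0.001]
force: [-6.1, -0.2, 4.9]
width: 7.9
grasp_force: 30.0
```

```bash
python3 -m jog '0.002 0.003 -0.0005 0 0;0.002 0.003 -0.0005 0 0;0.002 0.002 -0.0004 0 0;0.002 0 0 0 0;0.002 0 0 0 0;0.002 0 0 0 0;0.002 0 0 0 0'; python3 - <<'E'
from h import *
f=[]
for _ in range(5):
    t=bot.capture("top");s=bot.observe();f.append(np.r_[s["force"],s["ee_pos"]])
sc=bot.capture("scene");np.savez("w6.npz",t=t,s=sc);print(np.mean(f,0).round(2),s["moment"].round(2))
ct,cs=cam("top"),cam("scene")
d=np.array([.9845,-.1754])
for n,im,c,roi in(("top",t,ct,(235,140,290,200)),("scene",sc,cs,(400,240,470,320))):
    h=cv2.cvtColor(im,cv2.COLOR_RGB2HSV).astype(int);x0,y0,x1,y1=roi;h=h[y0:y1,x0:x1]
    for k,m in(("green",(h[...,0]>45)&(h[...,0]<80)&(h[...,1]>100)),("red",((h[...,0]<6)|(h[...,0]>172))&(h[...,1]>150))):
        y,x=np.nonzero(m)
        if len(x)<3: print(n,k,len(x));continue
        P=np.array([onz(c,(a+x0,b+y0),{"green":46,"red":45}[k])[:2]-[606.3,97.7] for a,b in zip(x,y)])@d
        print(n,k,len(x),"jig x",P.min().round(1),P.max().round(1),P.mean().round(1))
E
```

```text
time: 17.2
ee_pos: [506.4, 114.2, 19.4]
orientation: [2.014, -2.408, -0.002]
force: [-12.3, 2.2, 10.0]
width: 7.7
grasp_force: 30.0
[-12.6    2.27   9.84 506.48 114.27  19.42] [0.91 3.85 0.03]
top green 11 jig x 101.2 104.9 103.2
top red 147 jig x 68.1 80.2 74.0
scene green 0
scene red 453 jig x -32.0 84.8 45.1
```

```bash
python3 -m jog '0.002 0.002 -0.0004 0.0005 0;0.002 0.002 -0.0004 0.0005 0;0.002 0.001 -0.0002 0 0;0.002 0 0 0 0;0.002 0 0 0 0;0.002 0 0 0 0'; cat > m.py <<'E'
from h import *
f=[]
for _ in range(4):
    t=bot.capture("top");s=bot.observe();f.append(np.r_[s["force"],s["ee_pos"]])
w=bot.capture("wrist");sc=bot.capture("scene");m=np.mean(f,0);ct=cam("top");d=np.array([.9845,-.1754])
print(m.round(2),"jig force",(m[:2]@d).round(2),"advance",((m[3:5]-[470,121.8])@d).round(2),"t",s["time"])
z0=np.load("w5.npz");np.savez("w7.npz",t=t,w=w,s=sc)
for n,im in(("before",z0["t"]),("now",t)):
    h=cv2.cvtColor(im,cv2.COLOR_RGB2HSV).astype(int)[140:200,235:290]
    g=((h[...,0]>45)&(h[...,0]<80)&(h[...,1]>100));r=((h[...,0]<6)|(h[...,0]>172))&(h[...,1]>150);y,x=np.nonzero(r)
    P=[(onz(ct,(a+235,b+140),59)[:2]-[606.3,97.7])@d for a,b in zip(x,y)];e=[(a+235,y[x==a].min()+140) for a in range(12,35) if (x==a).any()]
    vx,vy,X,Y=cv2.fitLine(np.array(e,np.float32),cv2.DIST_HUBER,0,.01,.01).ravel();q=(onz(ct,(X-8*vx,Y-8*vy),59)-onz(ct,(X+8*vx,Y+8*vy),59))
    print(n,"green px",g.sum(),"red n",len(P),"rear edge jig x",round(float((onz(ct,(X,Y),59)[:2]-[606.3,97.7])@d),1))
E
python3 m.py
```

```text
time: 18.1
ee_pos: [511.1, 113.3, 19.7]
orientation: [2.013, -2.407, -0.003]
force: [-10.8, 3.2, 3.1]
width: 7.8
grasp_force: 30.0
[-11.26   3.32   3.04 511.08 113.35  19.7 ] jig force -11.67 advance 41.93 t 18.3
before green px 65 red n 216 rear edge jig x 59.2
now green px 0 red n 145 rear edge jig x 79.2
```

The pad has moved 20.0 mm, the green is gone, and the push is 11.7 N including friction. One last numeric check of squareness and the pin, then I hand in.

```bash
python3 - <<'E'
from h import *
z=np.load("w7.npz");ct,cs=cam("top"),cam("scene")
def red(im,roi):
    x0,y0,x1,y1=roi;h=cv2.cvtColor(im,cv2.COLOR_RGB2HSV).astype(int);m=(((h[...,0]<6)|(h[...,0]>172))&(h[...,1]>150)).astype(np.uint8);k=np.zeros_like(m);k[y0:y1,x0:x1]=1
    return [(cv2.contourArea(b),np.mean(b[:,0],0).round(1)) for b in cv2.findContours(m&k,0,1)[0] if cv2.contourArea(b)>15]
a,b=red(z["t"],(200,100,330,300)),red(z["s"],(340,170,520,350));print(a,b)
for p in a:
  for q in b: print(tri([ray(ct,p[1]),ray(cs,q[1])]).round(1))
t=z["t"];h=cv2.cvtColor(t,cv2.COLOR_RGB2HSV).astype(int);m=(h[...,1]<40)&(h[...,2]>150)
e=[(x,176+np.nonzero(m[176:200,x])[0][0]) for x in range(247,272) if m[176:200,x].any()]
vx,vy,x,y=cv2.fitLine(np.array(e,np.float32),cv2.DIST_HUBER,0,.01,.01).ravel();d=onz(ct,(x+10*vx,y+10*vy),50)-onz(ct,(x-10*vx,y-10*vy),50)
print("toe yaw",np.degrees(np.arctan2(d[1],d[0]))%180-90,"at",onz(ct,(x,y),50).round(1))
r=bot.observe()["orientation"];print("tool tilt",np.degrees(np.arccos(-R.from_rotvec(r).as_matrix()[2,2])),"yaw",np.degrees(2*np.arctan2(r[1],r[0]))+90)
E
```

```text
[(114.5, array([260.7, 170.5]))] [(247.0, array([435. , 281.3])), (156.0, array([419.2, 242.4]))]
[681.   82.   51.1]
[651.1  66.  130.2]
toe yaw -0.18614624490444953 at [669.7  83.   50. ]
tool tilt 0.23146862580671834 yaw -10.197988524090704
```

The head's pixel moved in the scene view and the gripper body may be near it, so I compare the stored frames before handing in.

```bash
python3 - <<'E'
from h import *
for f in("ts","w5","w6","w7"):
    im=np.load(f+".npz")["s"];h=cv2.cvtColor(im,cv2.COLOR_RGB2HSV).astype(int);m=(((h[...,0]<6)|(h[...,0]>172))&(h[...,1]>150)).astype(np.uint8)
    m[:200]=0;m[258:]=0;m[:,:395]=0;m[:,440:]=0
    b=max(cv2.findContours(m,0,1)[0],key=cv2.contourArea);M=cv2.moments(b)
    print(f,cv2.contourArea(b),round(M["m10"]/M["m00"],2),round(M["m01"]/M["m00"],2),[np.round(v,1) for v in cv2.minAreaRect(b)],"bbox",cv2.boundingRect(b))
    g=im[222:262,412:424].mean(2) if 0 else None
    print("   row above head, hue/val at x=415:",[tuple(h[y,417]) for y in range(218,234,3)])
z=np.load("w7.npz")
E
```

```text
ts 152.5 415.83 241.43 [array([415.5, 241.5]), array([17., 11.]), np.float64(90.0)] bbox (410, 233, 12, 18)
   row above head, hue/val at x=415: [(np.int64(106), np.int64(184), np.int64(168)), (np.int64(106), np.int64(184), np.int64(165)), (np.int64(106), np.int64(185), np.int64(167)), (np.int64(106), np.int64(186), np.int64(166)), (np.int64(107), np.int64(134), np.int64(171)), (np.int64(1), np.int64(211), np.int64(187))]
w5 152.0 417.63 240.78 [array([417.5, 241. ]), array([16., 11.]), np.float64(90.0)] bbox (412, 233, 12, 17)
   row above head, hue/val at x=415: [(np.int64(106), np.int64(182), np.int64(170)), (np.int64(106), np.int64(184), np.int64(168)), (np.int64(107), np.int64(129), np.int64(176)), (np.int64(100), np.int64(15), np.int64(204)), (np.int64(98), np.int64(18), np.int64(208)), (np.int64(1), np.int64(228), np.int64(186))]
w6 156.5 419.31 242.31 [array([419.3, 242.4]), array([10.9, 17.7]), np.float64(14.0)] bbox (413, 234, 13, 18)
   row above head, hue/val at x=415: [(np.int64(37), np.int64(17), np.int64(133)), (np.int64(106), np.int64(185), np.int64(170)), (np.int64(106), np.int64(165), np.int64(173)), (np.int64(103), np.int64(15), np.int64(205)), (np.int64(103), np.int64(15), np.int64(207)), (np.int64(162), np.int64(23), np.int64(113))]
w7 156.0 419.31 242.34 [array([419.3, 242.5]), array([11. , 17.7]), np.float64(11.3)] bbox (413, 234, 13, 18)
   row above head, hue/val at x=415: [(np.int64(47), np.int64(13), np.int64(133)), (np.int64(106), np.int64(52), np.int64(141)), (np.int64(106), np.int64(165), np.int64(173)), (np.int64(103), np.int64(15), np.int64(205)), (np.int64(101), np.int64(14), np.int64(205)), (np.int64(110), np.int64(9), np.int64(180))]
```

```bash
python3 - <<'E'
from h import *
s={"ee_pos":np.array([477.85,-327.66,62.3]),"orientation":np.array([3.115,-.406,.001])};cw,cs=cam("wrist",s),cam("scene");Rm=R.from_rotvec(s["orientation"]).as_matrix()
for n,a,b in(("blockR",(370.75,298.2),(148.6,267.6)),("blockR outer",(541,299),(127,271.4)),("end L inner",(52,292),(209,257)),("end L",(30,292),(213,257.6))):
    X=tri([ray(cw,a),ray(cs,b)]);print(n,X.round(1),"tool",(Rm.T@(X-s["ee_pos"])).round(1),"resid",(proj(cw,X)-a).round(1))
X=np.array([606.3,97.7,74.]);J=np.array([proj(cs,X+v)-proj(cs,X) for v in np.eye(3)*10]);print("scene px per 10mm xyz",J.round(2).tolist(),"head upright px",proj(cs,X))
A=J[:2].T/10;print("moves mm xy: ts->w5",np.linalg.solve(A,[1.8,-.65]).round(1),"w5->w7",np.linalg.solve(A,[1.68,1.56]).round(1),"head now vs upright",np.linalg.solve(A,np.array([419.3,242.3])-proj(cs,X)).round(1),"ts vs upright",np.linalg.solve(A,np.array([415.83,241.43])-proj(cs,X)).round(1))
im=np.load("w7.npz")["w"];h=cv2.cvtColor(im,cv2.COLOR_RGB2HSV).astype(int);m=(((h[...,0]<6)|(h[...,0]>172))&(h[...,1]>150)).astype(np.uint8)
print("wrist red",[(cv2.contourArea(b),cv2.boundingRect(b)) for b in cv2.findContours(m,0,1)[0] if cv2.contourArea(b)>10])
o=bot.observe();c=cam("wrist",o);print("head would be at",proj(c,X),"z88",proj(c,X+[0,0,14]))
E
```

```text
blockR [ 508.5 -347.5  162.9] tool [  34.8   11.3 -100.6] resid [-3.3 -0.1]
blockR outer [ 515.8 -380.2  185.2] tool [  50.2   41.  -122.9] resid [-19.6 -18.4]
end L inner [ 532.5 -259.3  160.4] tool [ 35.3 -80.1 -98.1] resid [-0.2  0.3]
end L [ 534.7 -253.5  159.5] tool [ 36.  -86.2 -97.2] resid [ 2.4 -3.1]
scene px per 10mm xyz [[3.42, 3.42], [4.47, -2.01], [0.62, -3.98]] head upright px [418.13056179 242.15719645]
moves mm xy: ts->w5 [0.3 3.8] w5->w7 [4.7 0.2] head now vs upright [1.3 1.6] ts vs upright [-3.6 -2.4]
wrist red [(39.5, (75, 368, 24, 4)), (139.5, (59, 328, 36, 7))]
head would be at [106.81186952 324.50389199] z88 [ 86.47936195 342.99600448]
```

The gripper body is about 30 mm above the pin head. The pin's small movement is within the hole's play and there is no side load on the gripper. Handing in.

```bash
python3 -m jog '0.002 0 0 0 0;0.002 0 0 0 0;0.002 0 0 0 0'; python3 -c "
from rig import bot
print(bot.job_done())"
```

```text
time: 18.7
ee_pos: [511.1, 113.3, 19.7]
orientation: [2.013, -2.407, -0.003]
force: [-10.9, 3.3, 3.2]
width: 7.9
grasp_force: 30.0
the job is handed in; nothing more can be done
None
```

The red pin is all the way down in the jig hole and released, and the arm is holding the bracket square against the stop, pushed in about 20 mm (about 11 N); I handed the job in at 18.7 s, and it returned no verdict.

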